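# Clamp the gluing jig and hold a dental cast in its corner

### The arm

A 7-joint arm with a two-finger parallel gripper is mounted at the origin on the work surface. World frame = base frame: x ahead of the robot, y to its left, z up, the work surface at z = 0. Lengths are in m, angles in degrees, forces in N, time in s.
With the tool pointing down it reaches from about 0.425 to 1.025 m from the base axis. Payload 9.4 kg.
Tool frame: the origin (TCP) lies midway between the tips of the shut fingers; the grasp point (between the pads) lies 19 mm behind it (grasp_offset is the distance from the TCP to the grasp point, in m); z points along the fingers, y is the line along which they close (so a half turn about z gives the same grasp; the last joint's range is limited). The gripper opens to 85 mm and grips with 20 to 120 N. Pads are 22 mm wide; open, the fingers measure 114 mm over their backs; the gripper's body (76 mm by 85 mm) begins 54 mm behind the grasp point. The pads swing forward as they close: fully open they stand 13 mm farther back than shut.
Start: joints at [-68.509, 34.337, -0.143, 91.639, 0.103, 54.024, -4.572], TCP at [0.317, 0.652, 0.231] pointing down, gripper open.
Joint ranges: [-147.43, 147.43], [-19.82, 112.94], [-74.19, 73.91], [6.32, 146.72], [-59.91, 239.91], [6.04, 106.73], [-150.56, 150.56]. Speed limits (degrees/s): [127.2, 127.2, 172.46, 172.46, 180, 180, 180].

### API

Orientations are given as [roll, pitch, yaw] about the fixed x, y, z axes, in that order (R = Rz(yaw) Ry(pitch) Rx(roll)).
In Python, from workcell import * gives the robot as it stands. The module is installed in compiled form; this text tells all that it offers.
- The arm moves only by the tool play_rows, never from a script. Its argument "plan" is a list of rows, each an object with "twist": the turn, a rotation vector about the tool's x, y, z each as a share of 90 degrees, from -1 to 1, a list of three; "delta_pos": the shift along the tool's x, y, z each as a share of 7.5 cm, from -1 to 1, a list of three; "fingers": the opening, from 0 (shut) to 1 (fully open). In form: [{"twist": [rx, ry, rz], "delta_pos": [x, y, z], "fingers": fingers}, ...]. A call has 1 to 12 rows; each row shifts and turns the commanded pose from where the row before left it, along the tool's axes as they then stand; what a row does not reach is not made up. A row lasts 1/12 s, in which the tool goes at most 41.7 mm and 7.16 degrees, less where a joint would pass 70% of its speed; a pose out of reach is approached as far as the arm can. A call with a number of a shift or a turn outside -1 to 1 is refused whole. A call with a gripper value outside its range is refused whole. The fingers move at their own pace and stop on an object; "newtons" is the grip in N (left out, the last holds). Time passes only in rows, so rows that do not move let the fingers close. It gives the time, the measured TCP pose, the force, the opening and the grip force at its end, in the units of the state.
- observe(): the state, without advancing time (a new reading comes with each control period).
- get_image(name): name is "scene" or "top"; returns a dict with "img" (400x640x3 uint8, red, green, blue), "fx", "fy", "cx", "cy" (pixels), "xyz" and "rotation" of the camera in the world. Camera axes: x right, y up, looking along -z (the intrinsics and any distortion apply to the point x, -y, -z); pixel columns grow to the right and rows downward; lengths in m; the calibration is good to about 2 mm. A picture is of the moment at which its call begins. There is no depth.
- job_done(): hands the job in; it is judged then, once.
The state is a dict: "time_s": time; "joint_pos": joint angles; "dq": joint speeds; "joint_efforts": joint torques, N m; "position": TCP position; "tool_rot": TCP orientation; "contact_force": force on the tool from outside, world axes, zero at the start; "moment": the same for the moment, N m; "finger_gap": finger opening in m; "grip_force": force on a finger pad.
Only numpy, scipy, OpenCV 4.12 (cv2) and the standard library are available. Lean on these libraries where they do the work, as an engineer would, in place of code of your own. Each camera call takes 0.05 s, during which the arm holds its last target. There are 200 camera calls.

### The job

Wind the vise's crank (clockwise, seen from the crank's end) until the jaw grips the aluminium jig's keel tight and the jig sits firm. Then pick up the plaster tooth cast, set it flat on the jig with its long side along the long blue stop, and press it into the corner so that it bears on the blue stop and the yellow stop at the same time. Finish while still holding it pressed against both stops, as if glue were setting; do not let go, and leave the bowl, jar and spatula where they are.

Things in the scene. Friction and masses are not known exactly. Their poses are not given: they have to be found in the camera images.
- vise: red bench vise, fixed. Origin on the bench under the middle of the fixed jaw's gripping face, z up; the screw runs along y, crank at the -y end. Base x ±50, y -105 to 45 mm, bed 45 mm high; dark fixed jaw 90 wide, y 0 to 40, 85 mm high; red end block y -105 to -89, 82 mm high. Screw axis at x 0, 64 mm above the bench; it sticks out at the -y end
- crank (a joint): crank angle, rad; 0 = handle straight above the screw axis, grows clockwise seen from the crank end (handle up, then to vise +x, down, -x); starts at 0 to 1; keel shut between the jaws at 4.19, well tight by 4.6 (some 9 N along the handle's path). Friction (about 4.5 N at the handle) keeps it where it is left. The crank does not move along the screw
- crank_grip (a point): middle of the crank's black handle, a free-spinning sleeve 18 mm in diameter, 54 mm long, parallel to the screw axis (vise y), 34 mm off the axis; its middle is at vise y -176 mm; the flat crank arm is 24 mm from it on the +y side
- jaw_face: steel face of the sliding red jaw, 90 mm wide, 83 mm high, backed by a stiff rubber layer (30 N per mm, gives up to 3.5 mm); its origin starts near the vise's and shifts with its travel; its face stands at vise y = -40 mm + travel. The jaw travels to +y by 24 mm per crank turn (3.82 mm per rad), 0 at crank 0
- jig: loose aluminium jig in the vise, 0.5 kg. Origin at the foot of its keel, mid of the keel's +y face (45 mm above the bench); axes as the vise's when clamped. Keel 80 x 24 x 40 mm high hangs between the jaws; on it a plate x ±55, y -50 to 45, top 50 mm above the origin (95 mm above the bench); a lug hooks over the fixed jaw's -x end, so the jig cannot slide to +x
- seat (a point): point on the jig's plate top where the centre of the cast's underside is when seated in the corner: jig x 17, y 15, z 50 mm; the stops' inner faces are 30 mm to its +x (yellow) and 22 mm to its +y (blue)
- stop_long: blue stop bar on the jig's +y edge, 110 (x) x 8 (y) x 12 mm high; origin at the centre of its underside; the cast bears on its -y face
- stop_short: yellow stop bar on the jig's +x edge, 8 (x) x 87 (y) x 12 mm high; origin at the centre of its underside; the cast bears on its -x face
- cast: cream plaster cast, a block 60 (x) x 44 (y) x 42 mm high with three ivory tooth crowns on top (to 52 mm), about 0.24 kg, upright on the bench; origin at the centre of its underside, z up. Either way round along the blue stop will do. Held with the fingertips 15 mm or more above its underside the fingers pass over the stops
- bowl: blue mixing bowl, 100 mm across, 55 mm high, to be left alone; origin under its centre
- jar: white jar, 68 mm across, 100 mm high, to be left alone; origin under its centre
- spatula: spatula with red handle, 190 mm long, lying along its x, to be left alone
Mind the look-alikes: they are no part of the job. Of the things that look like the cast, the middle-sized one is meant.

How it is judged (in metres and radians):
On the way:
1. the sliding jaw is wound onto the keel and grips it (crank past 3.8 rad, over 15 N on the jig) (value of joint crank above 3.8 rad and contact force between jaw_face and jig above 15 N), for 0.2 s.
At the end, for the whole second after the job is handed in: Jaw still grips the jig (over 10 N, crank past 3.8 rad); the fingers hold the cast still and upright, flat on the plate (3 mm), square to the stops (0.06 rad), centre within 4 mm of the corner seat, with over 2 N on the blue and over 2 N on the yellow stop at once (value of joint crank above 3.8 rad and contact force between jaw_face and jig above 10 N and contact force between cast and stop_long above 2 N and contact force between cast and stop_short above 2 N and contact force between the fingers and cast above 2 N and x of cast in the frame of jig between 0.013 and 0.021 m and y of cast in the frame of jig between 0.011 and 0.019 m and z of cast in the frame of jig between 0.047 and 0.053 m and angle between the x axis of cast and the x axis of jig, either way round below 0.06 rad and angle between cast's own z axis and vertical below 0.06 rad and linear speed of cast below 0.02 m/s); the arm keeps its last pose, push and grip.
It fails at once if the bowl is moved by more than 30 mm (distance of bowl from where it was at the start of the episode above 0.03 m).
It fails at once if the jar is moved by more than 30 mm (distance of jar from where it was at the start of the episode above 0.03 m).
It fails at once if the spatula is moved by more than 30 mm (distance of spatula from where it was at the start of the episode above 0.03 m).
It also fails if it takes over 72 s, if anything falls off the work surface, if the arm or the gripper's body presses on something with over 40 N, if the wrist force passes 120 N, or if a joint passes its speed limit or range.

## Working session

There is one attempt and no reset: what is moved stays moved. The work goes in short steps, Python scripts to look and compute and a tool call to move; the robot and the scene stay as the last step left them, time stands still between calls to the robot, and variables do not carry over. Pictures are saved under pics/ and viewed, at most 10 in all, crops included, and the job is handed in when it is done.

Besides the shell and the picture viewer there is one more tool, called after ">>>" as name(argument=value, ...), one argument or row to a line, values as JSON. play_rows: Moves the arm, as the interface text tells. Shift numbers are shares of 7.5 cm and turn numbers shares of 90 degrees, none past 1 either way. Its arguments: {"type":"object","properties":{"plan":{"type":"array","items":{"type":"object","properties":{"twist":{"type":"array","items":{"type":"number","minimum":-1,"maximum":1}},"delta_pos":{"type":"array","items":{"type":"number","minimum":-1,"maximum":1}},"fingers":{"type":"number"}}}},"newtons":{"type":"number"}},"required":["plan"]}

```bash
mkdir -p pics; python3 - <<'E'
from workcell import *
import cv2,pickle
print(observe())
d={}
for n in("scene","top"):
    g=get_image(n); d[n]=g; cv2.imwrite(f"pics/{n}0.png",g["img"][:,:,::-1]); print(n,{k:v for k,v in g.items() if k!="img"})
pickle.dump(d,open("d0.pkl","wb"))
E
```

```text
{'time_s': 0.0, 'joint_pos': array([-68.50910561,  34.38355311,  -0.14520566,  91.68011684,
         0.10149649,  54.02087685,  -4.57226102]), 'dq': array([-0.02860108, -0.00332863,  0.08728139, -0.00757413,  0.00280215,
        0.09600783,  0.04515142]), 'joint_efforts': array([ 1.63701925e-04, -7.76437497e+01,  1.56471882e+00, -2.58017564e+01,
        1.23015430e-02,  8.62078392e-03,  1.14851463e-05]), 'position': array([0.31633241, 0.65185208, 0.23043428]), 'tool_rot': array([-1.79915854e+02,  6.77358050e-03,  1.54116434e+02]), 'contact_force': array([ 0.25162737, -0.07652147, -0.90787644]), 'moment': array([-0.00533029, -0.00437504,  0.03024117]), 'grip_force': 0.0, 'finger_gap': 0.08530708393097045}
scene {'fx': 432.24177564472313, 'fy': 432.24177564472313, 'cx': 317.27032826116607, 'cy': 197.29057767752104, 'xyz': array([1.08371605, 0.53613993, 0.98516886]), 'rotation': array([ 38.49077643,   0.79593041, 135.04590518])}
top {'fx': 507.6656738184032, 'fy': 507.6656738184032, 'cx': 319.75690205818125, 'cy': 198.49358722147963, 'xyz': array([0.38840789, 0.02695488, 1.30931775]), 'rotation': array([ 8.67338852e+00,  2.10665755e-02, -9.06281001e+01])}
```

View pics/scene0.png

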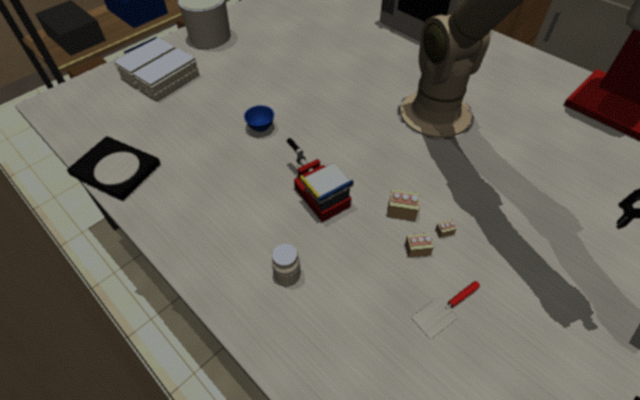

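View pics/top0.png

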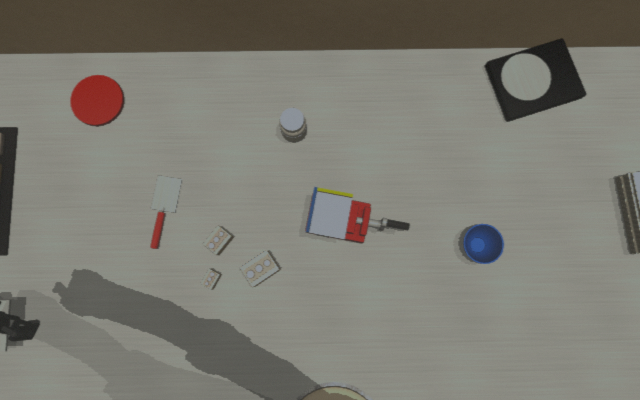

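The scene view shows the vise at (322,190) with its crank at (295,150), and three casts at (404,205), (419,244) and (446,229). In the top view the casts are at (260,268) big, (218,240) middle and (212,279) small. The vise is at (340,215), with the crank to its right at (395,225).

```bash
cat > h.py <<'E'
import numpy as np,cv2
from scipy.spatial.transform import Rotation as R
def ray(g,u,v):
    d=np.array([(u-g["cx"])/g["fx"],-(v-g["cy"])/g["fy"],-1.])
    return R.from_euler("xyz",g["rotation"],degrees=True).apply(d)
def onz(g,u,v,z):
    d=ray(g,u,v); return g["xyz"]+d*(z-g["xyz"][2])/d[2]
def proj(g,p):
    q=R.from_euler("xyz",g["rotation"],degrees=True).inv().apply(np.asarray(p)-g["xyz"])
    return np.array([g["cx"]-g["fx"]*q[0]/q[2], g["cy"]+g["fy"]*q[1]/q[2]])
def crop(g,u0,u1,v0,v1,s,name):
    cv2.imwrite(name,cv2.resize(np.ascontiguousarray(g["img"][v0:v1,u0:u1,::-1]),None,fx=s,fy=s,interpolation=cv2.INTER_CUBIC))
E
python3 - <<'E'
import pickle; from h import *
d=pickle.load(open("d0.pkl","rb"));t=d["top"];s=d["scene"]
crop(t,190,420,180,290,3.4,"pics/tc.png")
crop(s,270,470,130,260,4,"pics/sc.png")
im=t["img"]; hsv=cv2.cvtColor(im,cv2.COLOR_RGB2HSV)
for nm,lo,hi in(("blue",(100,100,40),(125,255,255)),("yel",(24,120,80),(35,255,255))):
    m=cv2.inRange(hsv,lo,hi); m[:, :295]=0; m[:,380:]=0
    c=max(cv2.findContours(m,0,1)[0],key=cv2.contourArea)
    b=cv2.minAreaRect(c);print(nm,b); P=cv2.boxPoints(b); print([onz(t,*p,.107).round(4) for p in P])
E
```

```text
blue ((311.22430419921875, 209.44747924804688), (2.105011224746704, 43.92456817626953), 10.784297943115234)
[array([0.4946, 0.0587, 0.107 ]), array([0.5983, 0.0382, 0.107 ]), array([0.5972, 0.0333, 0.107 ]), array([0.4936, 0.0538, 0.107 ])]
yel ((335.0, 192.0), (34.891963958740234, 3.1943345069885254), 10.619654655456543)
[array([0.5916, 0.0304, 0.107 ]), array([0.5993, 0.029 , 0.107 ]), array([ 0.5827, -0.0532,  0.107 ]), array([ 0.5751, -0.0516,  0.107 ])]
```

View pics/tc.png

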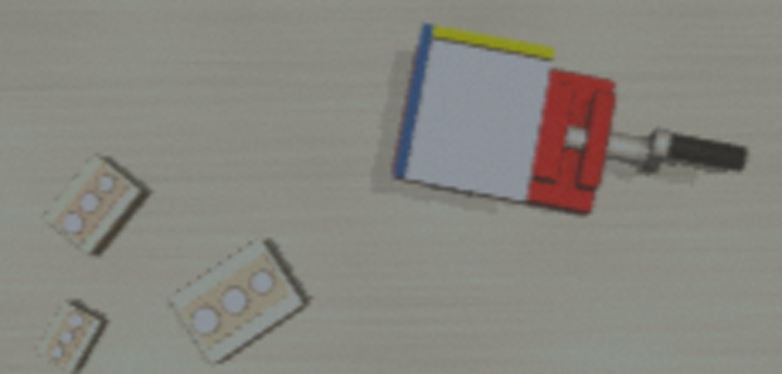

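View pics/sc.png

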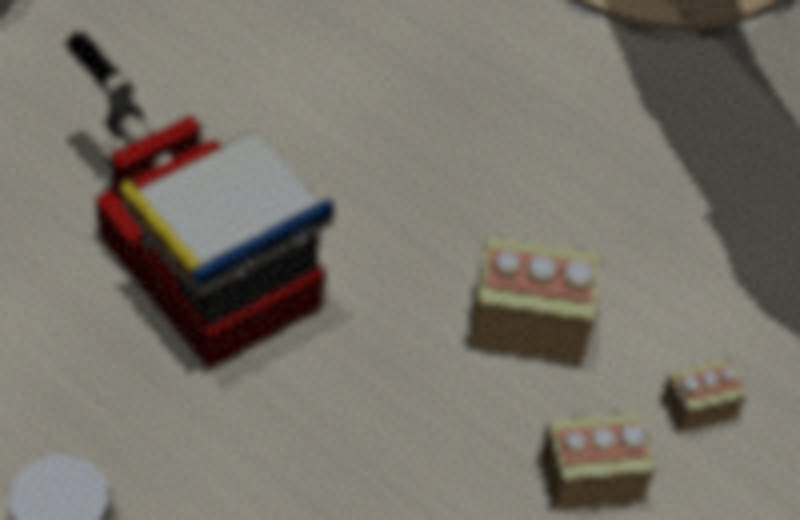

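The crops show yellow on the vise's +x side, blue on the +y side, and the handle leaning slightly near the top of its circle at top-view (398,225). The middle cast is at top-view (218,241), with its long side running up and to the right.

```bash
python3 - <<'E'
import pickle; from h import *
d=pickle.load(open("d0.pkl","rb"));t=d["top"];s=d["scene"]
def big(m,box):
    k=np.zeros_like(m);u0,u1,v0,v1=box;k[v0:v1,u0:u1]=m[v0:v1,u0:u1]
    return max(cv2.findContours(k,0,1)[0],key=cv2.contourArea)
# handle
ends={}
for n,g,box in(("top",t,(380,420,212,236)),("scene",s,(280,304,134,158))):
    v=g["img"].max(2); m=cv2.inRange(v,0,48); c=big(m,box); r=cv2.minAreaRect(c); ends[n]=r; print(n,r,cv2.boxPoints(r).round(1).tolist())
def tri(a,b):
    d1,d2=ray(t,*a),ray(s,*b); A=np.c_[d1,-d2]; k=np.linalg.lstsq(A,s["xyz"]-t["xyz"],rcond=None)[0]
    p,q=t["xyz"]+k[0]*d1,s["xyz"]+k[1]*d2; return (p+q)/2,np.linalg.norm(p-q)
print("handle mid",tri(ends["top"][0],ends["scene"][0]))
hsv=cv2.cvtColor(t["img"],cv2.COLOR_RGB2HSV)
m=cv2.inRange(hsv,(0,130,50),(8,255,255))|cv2.inRange(hsv,(172,130,50),(180,255,255))
c=big(m,(335,385,190,260)); p=cv2.approxPolyDP(c,1.5,True)[:,0]
print("red top",p.tolist())
for z in(.045,.082):print(z,[onz(t,*q,z)[:2].round(3).tolist() for q in p])
# cast: bright pixels vs bench
lab=t["img"].astype(int); 
print("bench",lab[250,300],lab[215,190],"cast px",lab[241,210],lab[248,214])
E
```

```text
top ((404.0, 228.0), (0.0, 0.0), 0.0) [[404.0, 228.0], [404.0, 228.0], [404.0, 228.0], [404.0, 228.0]]
scene ((292.0000305175781, 144.0), (12.727922439575195, 4.242640495300293), 45.0) [[286.0, 141.0], [289.0, 138.0], [298.0, 147.0], [295.0, 150.0]]
handle mid (array([ 0.49918022, -0.17553407,  0.08671511]), np.float64(0.004375849933285989))
red top [[352, 201], [347, 231], [353, 233], [347, 233], [346, 238], [363, 241], [363, 236], [360, 235], [365, 234], [370, 209], [369, 204]]
0.045 [[0.574, -0.056], [0.498, -0.042], [0.493, -0.057], [0.493, -0.042], [0.481, -0.039], [0.473, -0.081], [0.486, -0.081], [0.488, -0.074], [0.491, -0.086], [0.553, -0.101], [0.566, -0.098]]
0.082 [[0.569, -0.053], [0.495, -0.04], [0.49, -0.054], [0.49, -0.04], [0.478, -0.037], [0.471, -0.078], [0.483, -0.078], [0.485, -0.071], [0.488, -0.083], [0.548, -0.097], [0.561, -0.095]]
bench [139 138 131] [139 140 130] cast px [138 128 114] [133 122 108]
```

```bash
python3 - <<'E'
from workcell import *; from h import *; import pickle
G={}
for n in("top","scene"):
    a=[get_image(n) for _ in range(5)]; g=a[0]; g["img"]=np.mean([x["img"] for x in a],0).astype(np.uint8); G[n]=g
pickle.dump(G,open("d1.pkl","wb")); t,s=G["top"],G["scene"]
def big(m,box):
    k=np.zeros_like(m);u0,u1,v0,v1=box;k[v0:v1,u0:u1]=m[v0:v1,u0:u1]
    return max(cv2.findContours(k,0,1)[0],key=cv2.contourArea)
E={}
for n,g,box in(("top",t,(386,420,212,236)),("scene",s,(280,304,134,158))):
    for th in(70,85,95):
        r=cv2.minAreaRect(big(cv2.inRange(g["img"].max(2),0,th),box)); print(n,th,r,cv2.boxPoints(r).round(1).tolist())
V=t["img"].max(2)
print(V[218:234,380:414])
print(s["img"].max(2)[134:158,282:306])
# casts, top: deviation from bench colour
x=cv2.GaussianBlur(t["img"],(0,0),.7).astype(int); print((x[225:258,200:236,0]-x[225:258,200:236,2]))
E
```

```text
top 70 ((397.673095703125, 224.6346435546875), (21.572772979736328, 6.864063739776611), 11.309932708740234) [[386.3999938964844, 225.89999389648438], [387.79998779296875, 219.1999969482422], [408.8999938964844, 223.39999389648438], [407.6000061035156, 230.10000610351562]]
top 85 ((397.54052734375, 224.75674438476562), (22.687061309814453, 8.219949722290039), 9.462322235107422) [[385.70001220703125, 226.89999389648438], [387.0, 218.8000030517578], [409.3999938964844, 222.60000610351562], [408.1000061035156, 230.6999969482422]]
top 95 ((397.310791015625, 225.1351318359375), (23.015859603881836, 9.04194450378418), 9.462322235107422) [[385.20001220703125, 227.6999969482422], [386.70001220703125, 218.8000030517578], [409.3999938964844, 222.60000610351562], [407.8999938964844, 231.5]]
scene 70 ((292.3583984375, 144.1239013671875), (13.64045238494873, 5.268036842346191), 48.8140754699707) [[285.8999938964844, 140.6999969482422], [289.79998779296875, 137.3000030517578], [298.79998779296875, 147.5], [294.8999938964844, 151.0]]
scene 85 ((295.26922607421875, 147.65383911132812), (24.1294612884
[... 4547 characters left out ...]
135 136 137 135 134 131 119 100  84  83  78  61
   45  42  62  99 131 138]
 [134 134 134 135 134 134 134 136 137 136 135 135 132 119  96  73  53  43
   37  41  65 102 129 139]
 [134 133 133 134 134 133 133 133 136 135 137 136 135 130 107  70  43  39
   39  43  66 103 132 140]
 [133 134 134 134 133 134 133 134 134 135 136 136 138 134 115  75  42  36
   39  41  59  91 122 136]
 [133 133 134 133 134 133 134 133 133 134 134 136 138 136 118  79  46  36
   37  34  40  66  94 122]
 [132 133 132 133 135 134 135 136 135 133 133 134 136 134 116  79  42  34
   34  32  35  39  62 100]]
[[9 9 9 ... 8 8 8]
 [9 9 9 ... 9 8 8]
 [8 8 8 ... 9 9 8]
 ...
 [9 9 9 ... 8 8 8]
 [9 9 9 ... 8 8 8]
 [9 9 9 ... 8 9 8]]
```

```bash
python3 - <<'E'
from h import *; import pickle
G=pickle.load(open("d1.pkl","rb")); t,s=G["top"],G["scene"]
def tri(a,b):
    d1,d2=ray(t,*a),ray(s,*b); A=np.c_[d1,-d2]; k=np.linalg.lstsq(A,s["xyz"]-t["xyz"],rcond=None)[0]
    p,q=t["xyz"]+k[0]*d1,s["xyz"]+k[1]*d2; return (p+q)/2,np.linalg.norm(p-q)
yaw=np.radians(-11.2);ex=np.array([np.cos(yaw),np.sin(yaw)]);ey=np.array([-ex[1],ex[0]]);V=np.array([.539,.0135])
for a,b in(((397.6,224.7),(292.3,144.1)),((408.5,226.5),(287.5,139)),):
    h,e=tri(a,b); print("handle",h,e,"vise",(h[:2]-V)@ex,(h[:2]-V)@ey)
for a in(0,.2,.4,.6,.8,1): 
    p=np.r_[V+.034*np.sin(a)*ex-.176*ey,.064+.034*np.cos(a)]; print(a,p,proj(t,p),proj(s,p))
for n,g,box in(("top",t,(203,236,224,258)),("scene",s,(402,436,228,262))):
    x=g["img"].astype(int); rb=x[...,0]-x[...,2]
    m=((rb>14)|(x.max(2)<100)).astype(np.uint8)*255; u0,u1,v0,v1=box
    k=np.zeros_like(m);k[v0:v1,u0:u1]=m[v0:v1,u0:u1]
    k=cv2.morphologyEx(k,cv2.MORPH_CLOSE,np.ones((5,5)))
    print(n); [print("".join("#" if c else "." for c in r)) for r in k[v0:v1,u0:u1]]
    c=max(cv2.findContours(k,0,1)[0],key=cv2.contourArea); r=cv2.minAreaRect(c);print(r,cv2.approxPolyDP(c,1.5,True)[:,0].tolist())
    if n=="top": 
        q=[onz(g,*p,.042) for p in cv2.boxPoints(r)]; print(np.round(q,4), np.linalg.norm(q[1]-q[0]),np.linalg.norm(q[2]-q[1]))
crop(t,200,240,222,262,14,"pics/cast.png")
E
```

```text
handle [ 0.50754691 -0.16004727  0.10213778] 0.0009261942209023035 vise 0.0028547721346926826 -0.1763513618206301
handle [ 0.50290582 -0.18584817  0.10198395] 0.0007331931684669271 vise 0.0033134854758495383 -0.20256234099727835
0 [ 0.50481475 -0.15914811  0.098     ] [397.14839528 225.88624187] [293.44087351 144.8282944 ]
0.2 [ 0.51144087 -0.16046011  0.09732226] [397.55923266 223.15287197] [291.47576982 145.92975893]
0.4 [ 0.51780282 -0.16171981  0.09531607] [397.8669443  220.59638144] [289.61377818 147.32360409]
0.6 [ 0.52364698 -0.16287699  0.09206141] [398.05913672 218.32457717] [287.93435494 148.95088623]
0.8 [ 0.52874036 -0.1638855   0.08768803] [398.12882919 216.4306481 ] [286.50870681 150.74208636]
1 [ 0.53287989 -0.16470515  0.08237028] [398.07460675 214.98907047] [285.39624683 152.62065647]
top
.................................
.................................
.................................
.................####............
.................#####...........
...............########..........
...............#########.........
..............############.......
...........
[... 1937 characters left out ...]
####.
...##############################.
...##############################.
...#############################..
...#############################..
...#############################..
...############################...
##############################....
.....#########################....
.....########################.....
.....#####################........
......############................
..................................
..................................
..................................
................................#.
((418.5, 242.5), (29.0, 33.0), 90.0) [[435, 228], [434, 231], [406, 234], [405, 252], [402, 253], [406, 253], [408, 257], [430, 255], [434, 248], [431, 232], [435, 231]]
```

View pics/cast.png

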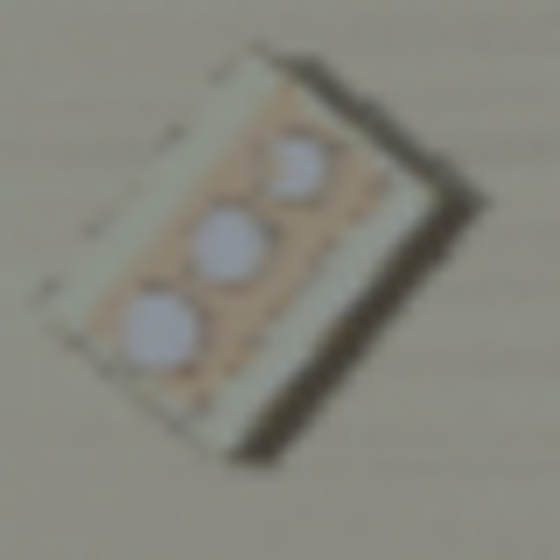

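The cast crop gives top-face corners at about left (38,300), top (258,45), right (437,190) and bottom (228,458), at 14x scale. First I turn the tool to fit the handle.

>>> play_rows(
  plan=[
    {"twist":[0,0,0.076],"delta_pos":[0,0,0],"fingers":1},
    {"twist":[0,0,0.076],"delta_pos":[0,0,0],"fingers":1},
    {"twist":[0,0,0.076],"delta_pos":[0,0,0],"fingers":1},
    {"twist":[0,0,0.076],"delta_pos":[0,0,0],"fingers":1},
    {"twist":[0,0,0.076],"delta_pos":[0,0,0],"fingers":1},
    {"twist":[0,0,0.076],"delta_pos":[0,0,0],"fingers":1},
    {"twist":[0,0,0.076],"delta_pos":[0,0,0],"fingers":1},
    {"twist":[0,0,0.076],"delta_pos":[0,0,0],"fingers":1},
    {"twist":[0,0,0.076],"delta_pos":[0,0,0],"fingers":1},
    {"twist":[0,0,0.076],"delta_pos":[0,0,0],"fingers":1},
    {"twist":[0,0,0.076],"delta_pos":[0,0,0],"fingers":1},
  ],
)

```text
time_s: 1.52
position: [0.3164, 0.6523, 0.2314]
tool_rot: [-180.0, -0.0, 78.5]
contact_force: [0.3, 0.5, -0.7]
finger_gap: 0.0856
grip_force: 0.0
```

```bash
cat >> h.py <<'E'
def to(o,target,yaw=None):
    "shift in tool axes (shares of 75 mm) and yaw turn (share of 90) from state o"
    Rt=R.from_euler("xyz",o["tool_rot"],degrees=True)
    sh=Rt.inv().apply(np.asarray(target)-o["position"])/.075
    print("pos",o["position"].round(4),"rpy",o["tool_rot"].round(2),"F",np.round(o["contact_force"],1),"gap",round(o["finger_gap"],4),"t",round(o["time_s"],2))
    print("shift",sh.round(3),"twist z",None if yaw is None else round(((o["tool_rot"][2]-yaw+180)%360-180)/90,4))
yaw=np.radians(-11.2);ex=np.array([np.cos(yaw),np.sin(yaw)]);ey=np.array([-ex[1],ex[0]]);V=np.array([.539,.0135])
def vis(x,y,z): return np.r_[V+x*ex+y*ey,z]
E
python3 - <<'E'
from workcell import *; from h import *; import pickle
o=observe(); to(o,vis(.003,-.182,.21),78.8); print(o["joint_pos"].round(1))
t=pickle.load(open("d1.pkl","rb"))["top"]
q=np.array([onz(t,u/14+199.5,v/14+221.5,.042)[:2] for u,v in((38,300),(258,45),(437,190),(228,458))])
print(q.round(4),q.mean(0),[np.linalg.norm(q[i]-q[i-1]).round(4) for i in range(4)],[np.degrees(np.arctan2(*(q[i]-q[i-1])[::-1])).round(1) for i in range(4)])
for n,u,v,z in(("jar",292,120,.1),("bowl",483,244,.05)): print(n,onz(t,u,v,z))
E
```

```text
pos [0.3164 0.6523 0.2314] rpy [-1.800e+02 -1.000e-02  7.855e+01] F [ 0.3  0.5 -0.7] gap 0.0856 t 1.52
shift [-10.185   4.651   0.283] twist z -0.0028
[-81.2  35.7  21.   92.6 -14.9  54.5 -66.6]
[[0.4729 0.3194]
 [0.5181 0.2812]
 [0.4918 0.2487]
 [0.4446 0.2851]] [0.48183809 0.28360192] [np.float64(0.0446), np.float64(0.0592), np.float64(0.0418), np.float64(0.0596)] [np.float64(50.5), np.float64(-40.3), np.float64(-129.1), np.float64(142.4)]
jar [0.76957923 0.09172706 0.1       ]
bowl [ 0.46212182 -0.3774672   0.05      ]
```

>>> play_rows(
  plan=[
    {"delta_pos":[-0.424,0.194,0],"twist":[0,0,0],"fingers":1},
    {"delta_pos":[-0.424,0.194,0],"twist":[0,0,0],"fingers":1},
    {"delta_pos":[-0.424,0.194,0],"twist":[0,0,0],"fingers":1},
    {"delta_pos":[-0.424,0.194,0],"twist":[0,0,0],"fingers":1},
    {"delta_pos":[-0.424,0.194,0],"twist":[0,0,0],"fingers":1},
    {"delta_pos":[-0.424,0.194,0],"twist":[0,0,0],"fingers":1},
    {"delta_pos":[-0.424,0.194,0],"twist":[0,0,0],"fingers":1},
    {"delta_pos":[-0.424,0.194,0],"twist":[0,0,0],"fingers":1},
    {"delta_pos":[-0.424,0.194,0],"twist":[0,0,0],"fingers":1},
    {"delta_pos":[-0.424,0.194,0],"twist":[0,0,0],"fingers":1},
    {"delta_pos":[-0.424,0.194,0],"twist":[0,0,0],"fingers":1},
    {"delta_pos":[-0.424,0.194,0],"twist":[0,0,0],"fingers":1},
  ],
)

```text
time_s: 2.52
position: [0.4144, 0.2427, 0.2316]
tool_rot: [180.0, -0.0, 78.9]
contact_force: [0.2, 0.2, 0.1]
finger_gap: 0.0852
grip_force: 0.0
```

>>> play_rows(
  plan=[
    {"delta_pos":[-0.424,0.194,0],"twist":[0,0,0],"fingers":1},
    {"delta_pos":[-0.424,0.194,0],"twist":[0,0,0],"fingers":1},
    {"delta_pos":[-0.424,0.194,0],"twist":[0,0,0],"fingers":1},
    {"delta_pos":[-0.424,0.194,0],"twist":[0,0,0],"fingers":1},
    {"delta_pos":[-0.424,0.194,0],"twist":[0,0,0],"fingers":1},
    {"delta_pos":[-0.424,0.194,0],"twist":[0,0,0],"fingers":1},
    {"delta_pos":[-0.424,0.194,0],"twist":[0,0,0],"fingers":1},
    {"delta_pos":[-0.424,0.194,0],"twist":[0,0,0],"fingers":1},
    {"delta_pos":[-0.424,0.194,0],"twist":[0,0,0],"fingers":1},
    {"delta_pos":[-0.424,0.194,0],"twist":[0,0,0],"fingers":1},
    {"delta_pos":[-0.424,0.194,0],"twist":[0,0,0],"fingers":1},
    {"delta_pos":[-0.424,0.194,0],"twist":[0,0,0],"fingers":1},
  ],
)

```text
time_s: 3.52
position: [0.5122, -0.1657, 0.2316]
tool_rot: [180.0, -0.0, 78.9]
contact_force: [0.2, 0.8, -0.6]
finger_gap: 0.0852
grip_force: 0.0
```

```bash
python3 - <<'E'
from workcell import *; from h import *
o=observe(); to(o,vis(.003,-.182,.1-.019),78.8); print(o["joint_pos"].round(1))
g=get_image("top"); crop(g,290,440,150,260,5,"pics/t2.png")
E
```

```text
pos [ 0.5122 -0.1657  0.2316] rpy [ 1.7996e+02 -1.0000e-02  7.8880e+01] F [ 0.2  0.8 -0.6] gap 0.0852 t 3.52
shift [-0.013 -0.075  2.008] twist z 0.0009
[ -6.1  22.9  24.8 117.2 -14.   42.6  16.3]
```

View pics/t2.png

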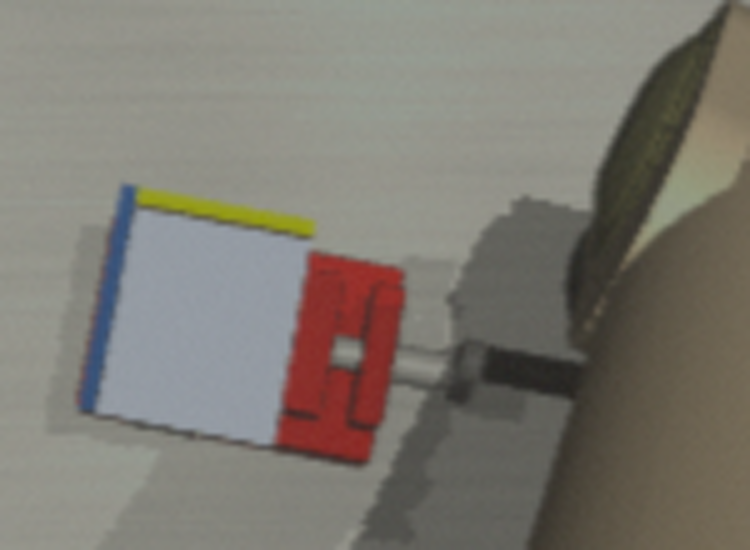

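The view shows the screw axis at crop (350,352) to (425,366), the handle leading right under the gripper, and a clear path down.

```bash
python3 - <<'E'
from h import *; import pickle
t=pickle.load(open("d1.pkl","rb"))["top"]
for u,v in((350,352),(425,366)):
    p=onz(t,u/5+289.6,v/5+149.6,.066)[:2]; print(p,(p-V)@ex,(p-V)@ey)
E
```

```text
[ 0.5234384 -0.0721456] 0.0013700911454586368 -0.08703709359896859
[ 0.51611271 -0.1088749 ] 0.0013180057550408707 -0.12448978683791866
```

>>> play_rows(
  plan=[
    {"delta_pos":[0,-0.07,0.3],"twist":[0,0,0],"fingers":1},
    {"delta_pos":[0,0,0.3],"twist":[0,0,0],"fingers":1},
    {"delta_pos":[0,0,0.3],"twist":[0,0,0],"fingers":1},
    {"delta_pos":[0,0,0.3],"twist":[0,0,0],"fingers":1},
    {"delta_pos":[0,0,0.3],"twist":[0,0,0],"fingers":1},
    {"delta_pos":[0,0,0.2],"twist":[0,0,0],"fingers":1},
    {"delta_pos":[0,0,0.2],"twist":[0,0,0],"fingers":1},
    {"delta_pos":[0,0,0.1],"twist":[0,0,0],"fingers":1},
    {"delta_pos":[0,0,0],"twist":[0,0,0],"fingers":1},
  ],
)

```text
time_s: 4.32
position: [0.5062, -0.1627, 0.0801]
tool_rot: [-179.9, -0.0, 78.9]
contact_force: [0.0, 0.4, 0.2]
finger_gap: 0.0853
grip_force: 0.0
```

>>> play_rows(
  newtons=40,
  plan=[
    {"fingers":0},
    {"fingers":0},
    {"fingers":0},
    {"fingers":0},
    {"fingers":0},
    {"fingers":0},
    {"fingers":0},
    {"fingers":0},
    {"fingers":0},
    {"fingers":0},
  ],
)

```text
validation failed for argument at $.pl...
```

>>> play_rows(
  newtons=40,
  plan=[
    {"delta_pos":[0,0,0],"twist":[0,0,0],"fingers":0},
    {"delta_pos":[0,0,0],"twist":[0,0,0],"fingers":0},
    {"delta_pos":[0,0,0],"twist":[0,0,0],"fingers":0},
    {"delta_pos":[0,0,0],"twist":[0,0,0],"fingers":0},
    {"delta_pos":[0,0,0],"twist":[0,0,0],"fingers":0},
    {"delta_pos":[0,0,0],"twist":[0,0,0],"fingers":0},
    {"delta_pos":[0,0,0],"twist":[0,0,0],"fingers":0},
    {"delta_pos":[0,0,0],"twist":[0,0,0],"fingers":0},
  ],
)

```text
time_s: 4.98
position: [0.5068, -0.163, 0.0816]
tool_rot: [180.0, -0.0, 78.9]
contact_force: [-1.2, -0.3, 6.2]
finger_gap: 0.0164
grip_force: 39.0
```

```bash
python3 - <<'E'
from workcell import *; from h import *
o=observe(); to(o,vis(.003,-.182,.081),78.8); d=o["position"][:2]-V; print(d@ex,d@ey,o["grip_force"], o["contact_force"][:2]@ex,o["contact_force"][:2]@ey)
E
```

```text
pos [ 0.5068 -0.163   0.0816] rpy [ 1.7998e+02 -1.0000e-02  7.8870e+01] F [-1.2 -0.3  6.2] gap 0.0164 t 4.98
shift [-0.035  0.004  0.008] twist z 0.0007
0.0027255185655735772 -0.17937984271541219 38.980963826179504 -1.1151189023672436 -0.5594084139969174
```

```bash
python3 - <<'E'
import numpy as np
a=np.linspace(.05,4.85,37)
y=np.diff(34*np.sin(a))/75; z=-np.diff(34*np.cos(a))/75
for i in range(36): print(i,a[i+1].round(2),y[i].round(3),z[i].round(3))
E
```

```text
0 0.18 0.06 0.007
1 0.32 0.059 0.015
2 0.45 0.056 0.023
3 0.58 0.053 0.03
4 0.72 0.048 0.037
5 0.85 0.043 0.043
6 0.98 0.037 0.048
7 1.12 0.03 0.052
8 1.25 0.023 0.056
9 1.38 0.015 0.058
10 1.52 0.007 0.06
11 1.65 -0.001 0.06
12 1.78 -0.009 0.06
13 1.92 -0.017 0.058
14 2.05 -0.024 0.055
15 2.18 -0.031 0.052
16 2.32 -0.038 0.047
17 2.45 -0.044 0.042
18 2.58 -0.049 0.035
19 2.72 -0.053 0.029
20 2.85 -0.057 0.021
21 2.98 -0.059 0.013
22 3.12 -0.06 0.006
23 3.25 -0.06 -0.003
24 3.38 -0.059 -0.011
25 3.52 -0.058 -0.018
26 3.65 -0.055 -0.026
27 3.78 -0.051 -0.033
28 3.92 -0.046 -0.039
29 4.05 -0.04 -0.045
30 4.18 -0.034 -0.05
31 4.32 -0.027 -0.054
32 4.45 -0.02 -0.057
33 4.58 -0.012 -0.059
34 4.72 -0.004 -0.06
35 4.85 0.004 -0.06
```

>>> play_rows(
  plan=[
    {"delta_pos":[0,0.06,0.007],"twist":[0,0,0],"fingers":0},
    {"delta_pos":[0,0.059,0.015],"twist":[0,0,0],"fingers":0},
    {"delta_pos":[0,0.056,0.023],"twist":[0,0,0],"fingers":0},
    {"delta_pos":[0,0.053,0.03],"twist":[0,0,0],"fingers":0},
    {"delta_pos":[0,0.048,0.037],"twist":[0,0,0],"fingers":0},
    {"delta_pos":[0,0.043,0.043],"twist":[0,0,0],"fingers":0},
  ],
)

```text
time_s: 5.48
position: [0.5298, -0.1676, 0.0693]
tool_rot: [-179.9, -0.0, 78.9]
contact_force: [-4.1, -1.3, 1.4]
finger_gap: 0.0163
grip_force: 38.9
```

>>> play_rows(
  plan=[
    {"delta_pos":[0,0.037,0.048],"twist":[0,0,0],"fingers":0},
    {"delta_pos":[0,0.03,0.052],"twist":[0,0,0],"fingers":0},
    {"delta_pos":[0,0.023,0.056],"twist":[0,0,0],"fingers":0},
    {"delta_pos":[0,0.015,0.058],"twist":[0,0,0],"fingers":0},
    {"delta_pos":[0,0.007,0.06],"twist":[0,0,0],"fingers":0},
  ],
)

```text
time_s: 5.9
position: [0.5373, -0.1691, 0.0483]
tool_rot: [-179.8, -0.0, 78.9]
contact_force: [-7.5, 0.6, 4.0]
finger_gap: 0.0167
grip_force: 39.1
```

```bash
cat > st.py <<'E'
from workcell import *; from h import *
o=observe(); d=o["position"][:2]-V; f=o["contact_force"]; print("vise x,y,z",(d@ex).round(4),(d@ey).round(4),o["position"][2].round(4),"F",(f[:2]@ex).round(1),(f[:2]@ey).round(1),f[2].round(1),"gap",o["finger_gap"].__round__(4),round(o["grip_force"],1),"t",o["time_s"],np.round(o["tool_rot"],1))
E
python3 st.py
```

```text
vise x,y,z 0.0338 -0.1794 0.0483 F -7.5 -0.9 4.0 gap 0.0167 39.1 t 5.9 [-179.8   -0.    78.9]
```

>>> play_rows(
  plan=[
    {"delta_pos":[0,-0.01,0.06],"twist":[0,0,0],"fingers":0},
    {"delta_pos":[0,-0.015,0.06],"twist":[0,0,0],"fingers":0},
    {"delta_pos":[0,-0.02,0.058],"twist":[0,0,0],"fingers":0},
    {"delta_pos":[0,-0.024,0.055],"twist":[0,0,0],"fingers":0},
    {"delta_pos":[0,-0.031,0.052],"twist":[0,0,0],"fingers":0},
    {"delta_pos":[0,-0.038,0.047],"twist":[0,0,0],"fingers":0},
  ],
)

```text
time_s: 6.4
position: [0.5279, -0.1671, 0.024]
tool_rot: [-180.0, -0.0, 78.9]
contact_force: [-5.9, 1.2, 11.9]
finger_gap: 0.0163
grip_force: 39.7
```

>>> play_rows(
  plan=[
    {"delta_pos":[0,-0.044,0.042],"twist":[0,0,0],"fingers":0},
    {"delta_pos":[0,-0.049,0.035],"twist":[0,0,0],"fingers":0},
    {"delta_pos":[0,-0.053,0.029],"twist":[0,0,0],"fingers":0},
    {"delta_pos":[0,-0.057,0.021],"twist":[0,0,0],"fingers":0},
    {"delta_pos":[0,-0.059,0.013],"twist":[0,0,0],"fingers":0},
  ],
)

```text
time_s: 6.82
position: [0.5112, -0.1637, 0.0143]
tool_rot: [179.7, 0.0, 78.9]
contact_force: [1.5, 1.0, 13.6]
finger_gap: 0.0166
grip_force: 40.1
```

```bash
python3 st.py
```

```text
vise x,y,z 0.0072 -0.1792 0.0143 F 1.3 1.2 13.6 gap 0.0166 40.1 t 6.8167 [179.7   0.   78.9]
```

>>> play_rows(
  plan=[
    {"delta_pos":[0,-0.06,-0.01],"twist":[0,0,0],"fingers":0},
    {"delta_pos":[0,-0.06,-0.015],"twist":[0,0,0],"fingers":0},
    {"delta_pos":[0,-0.059,-0.018],"twist":[0,0,0],"fingers":0},
    {"delta_pos":[0,-0.058,-0.022],"twist":[0,0,0],"fingers":0},
    {"delta_pos":[0,-0.055,-0.028],"twist":[0,0,0],"fingers":0},
    {"delta_pos":[0,-0.051,-0.033],"twist":[0,0,0],"fingers":0},
  ],
)

```text
time_s: 7.32
position: [0.4822, -0.158, 0.0227]
tool_rot: [-179.8, -0.0, 78.9]
contact_force: [-2.3, 0.5, -11.7]
finger_gap: 0.0165
grip_force: 40.5
```

>>> play_rows(
  plan=[
    {"delta_pos":[0,-0.046,-0.039],"twist":[0,0,0],"fingers":0},
    {"delta_pos":[0,-0.04,-0.045],"twist":[0,0,0],"fingers":0},
    {"delta_pos":[0,-0.034,-0.05],"twist":[0,0,0],"fingers":0},
  ],
)

```text
time_s: 7.57
position: [0.4738, -0.1562, 0.0336]
tool_rot: [-179.9, -0.0, 78.9]
contact_force: [-3.7, 1.7, -8.8]
finger_gap: 0.0165
grip_force: 40.8
```

```bash
python3 st.py
```

```text
vise x,y,z -0.031 -0.1791 0.0336 F -4.0 1.0 -8.8 gap 0.0165 40.8 t 7.5667 [-179.9   -0.    78.9]
```

>>> play_rows(
  plan=[
    {"delta_pos":[0,-0.022,-0.054],"twist":[0,0,0],"fingers":0},
    {"delta_pos":[0,-0.012,-0.057],"twist":[0,0,0],"fingers":0},
    {"delta_pos":[0,-0.006,-0.059],"twist":[0,0,0],"fingers":0},
    {"delta_pos":[0,0,-0.02],"twist":[0,0,0],"fingers":0},
    {"delta_pos":[0,0,0],"twist":[0,0,0],"fingers":0},
    {"delta_pos":[0,0,0],"twist":[0,0,0],"fingers":0},
  ],
)

```text
time_s: 8.07
position: [0.4706, -0.1555, 0.048]
tool_rot: [-179.9, -0.0, 78.9]
contact_force: [-7.3, 1.3, -3.7]
finger_gap: 0.0167
grip_force: 41.1
```

```bash
python3 st.py
```

```text
vise x,y,z -0.0343 -0.1791 0.048 F -7.4 -0.1 -3.7 gap 0.0167 41.1 t 8.0667 [-179.9   -0.    78.9]
```

>>> play_rows(
  plan=[
    {"delta_pos":[0,0,0],"twist":[0,0,0],"fingers":0.45},
    {"delta_pos":[0,0,0],"twist":[0,0,0],"fingers":0.45},
    {"delta_pos":[0,0,0],"twist":[0,0,0],"fingers":0.45},
    {"delta_pos":[0,0,0],"twist":[0,0,0],"fingers":0.45},
    {"delta_pos":[0,0,0],"twist":[0,0,0],"fingers":0.45},
    {"delta_pos":[0,0,-0.1],"twist":[0,0,0],"fingers":0.45},
    {"delta_pos":[0,0,-0.3],"twist":[0,0,0],"fingers":0.45},
    {"delta_pos":[0,0,-0.4],"twist":[0,0,0],"fingers":0.45},
    {"delta_pos":[0,0,-0.5],"twist":[0,0,0],"fingers":0.45},
    {"delta_pos":[0,0,-0.5],"twist":[0,0,0],"fingers":0.45},
    {"delta_pos":[0,0,-0.5],"twist":[0,0,0],"fingers":1},
  ],
)

```text
time_s: 8.98
position: [0.4714, -0.1563, 0.2221]
tool_rot: [-180.0, 0.0, 78.8]
contact_force: [1.5, 0.8, 0.1]
finger_gap: 0.0493
grip_force: 0.0
```

```bash
python3 - <<'E'
from workcell import *; from h import *; import pickle
o=observe(); to(o,[.4818,.2836,.23]); print(o["joint_pos"].round(1))
a=[get_image("top") for _ in range(3)]; t=a[0]; t["img"]=np.mean([x["img"] for x in a],0).astype(np.uint8)
s=get_image("scene"); pickle.dump({"top":t,"scene":s},open("d2.pkl","wb"))
hsv=cv2.cvtColor(t["img"],cv2.COLOR_RGB2HSV)
for nm,lo,hi in(("blue",(100,100,40),(125,255,255)),("yel",(24,120,80),(35,255,255))):
    m=cv2.inRange(hsv,lo,hi); m[:, :295]=0; m[:,380:]=0
    b=cv2.minAreaRect(max(cv2.findContours(m,0,1)[0],key=cv2.contourArea)); print(nm,b); print([onz(t,*p,.107).round(4)[:2] for p in cv2.boxPoints(b)])
A=cv2.resize(t["img"][180:250,295:420],None,fx=6,fy=6,interpolation=cv2.INTER_CUBIC)
cv2.imwrite("pics/t3.png",A[:,:,::-1])
E
```

```text
pos [ 0.4714 -0.1563  0.2221] rpy [-1.7998e+02  1.0000e-02  7.8840e+01] F [1.5 0.8 0.1] gap 0.0493 t 8.98
shift [ 5.781 -0.999 -0.105] twist z None
[ -7.6  21.   26.  122.8 -14.4  39.1  17. ]
blue ((309.5, 208.5), (1.9611611366271973, 43.930015563964844), 11.309932708740234)
[array([0.4969, 0.0631]), array([0.6005, 0.0417]), array([0.5995, 0.0371]), array([0.496 , 0.0585])]
yel ((333.07440185546875, 191.6094207763672), (34.89640808105469, 3.2276840209960938), 10.784297943115234)
[array([0.5927, 0.0351]), array([0.6004, 0.0335]), array([ 0.5836, -0.0486]), array([ 0.5759, -0.047 ])]
```

View pics/t3.png

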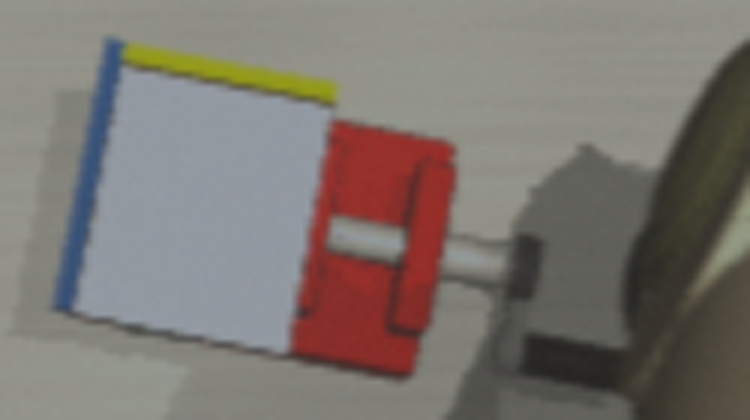

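The crank now lies level on the −x side, angle about 4.7, and the jig is shifted about 4 mm against the fixed jaw, so it is clamped. Inner stop corner is at crop (118,68).

>>> play_rows(
  plan=[
    {"twist":[0,0,-0.0767],"delta_pos":[0,0,0],"fingers":1},
    {"twist":[0,0,-0.0767],"delta_pos":[0,0,0],"fingers":1},
    {"twist":[0,0,-0.0767],"delta_pos":[0,0,0],"fingers":1},
    {"twist":[0,0,-0.0767],"delta_pos":[0,0,0],"fingers":1},
    {"twist":[0,0,-0.0767],"delta_pos":[0,0,0],"fingers":1},
    {"twist":[0,0,-0.0767],"delta_pos":[0,0,0],"fingers":1},
    {"twist":[0,0,-0.0767],"delta_pos":[0,0,0],"fingers":1},
    {"twist":[0,0,-0.0767],"delta_pos":[0,0,0],"fingers":1},
    {"twist":[0,0,-0.0767],"delta_pos":[0,0,0],"fingers":1},
  ],
)

```text
time_s: 9.93
position: [0.4711, -0.1559, 0.2187]
tool_rot: [-179.9, -0.1, 141.3]
contact_force: [-0.4, 0.4, -0.0]
finger_gap: 0.0855
grip_force: 0.0
```

```bash
python3 - <<'E'
from workcell import *; from h import *; import pickle
o=observe(); to(o,[.4818,.2836,.21],140.9); print(o["joint_pos"].round(1))
t=pickle.load(open("d2.pkl","rb"))["top"]
y=np.radians(-11.5);fx=np.array([np.cos(y),np.sin(y)]);fy=np.array([-fx[1],fx[0]])
for (u,v),(jx,jy) in(((118,68),(.047,.037)),((78,313),(-.055,.037)),((335,105),(.047,-.050))):
  for z in(.095,.107):
    p=onz(t,u/6+294.6,v/6+179.6,z)[:2]; print(z,p.round(4),"jig origin",(p-jx*fx-jy*fy).round(4))
print("old V",V)
E
```

```text
pos [ 0.4711 -0.1559  0.2187] rpy [-1.7994e+02 -1.5000e-01  1.4134e+02] F [-0.4  0.4 -0. ] gap 0.0855 t 9.93
shift [3.55  4.665 0.12 ] twist z 0.0048
[  5.7  19.9   8.  122.2  -4.4  38.3  68. ]
0.095 [0.5923 0.0385] jig origin [0.5389 0.0116]
0.107 [0.5903 0.0384] jig origin [0.5369 0.0115]
0.095 [0.4933 0.0554] jig origin [0.5399 0.0082]
0.107 [0.4923 0.0551] jig origin [0.5388 0.0079]
0.095 [ 0.5762 -0.0489] jig origin [0.5401 0.0094]
0.107 [ 0.5744 -0.0482] jig origin [0.5383 0.0102]
old V [0.539  0.0135]
```

>>> play_rows(
  plan=[
    {"delta_pos":[0.296,0.389,0.01],"twist":[0,0,0.004],"fingers":1},
    {"delta_pos":[0.296,0.389,0.01],"twist":[0,0,0],"fingers":1},
    {"delta_pos":[0.296,0.389,0.01],"twist":[0,0,0],"fingers":1},
    {"delta_pos":[0.296,0.389,0.01],"twist":[0,0,0],"fingers":1},
    {"delta_pos":[0.296,0.389,0.01],"twist":[0,0,0],"fingers":1},
    {"delta_pos":[0.296,0.389,0.01],"twist":[0,0,0],"fingers":1},
    {"delta_pos":[0.296,0.389,0.01],"twist":[0,0,0],"fingers":1},
    {"delta_pos":[0.296,0.389,0.01],"twist":[0,0,0],"fingers":1},
    {"delta_pos":[0.296,0.389,0.01],"twist":[0,0,0],"fingers":1},
    {"delta_pos":[0.296,0.389,0.01],"twist":[0,0,0],"fingers":1},
    {"delta_pos":[0.296,0.389,0.01],"twist":[0,0,0],"fingers":1},
    {"delta_pos":[0.296,0.389,0.01],"twist":[0,0,0],"fingers":1},
  ],
)

```text
time_s: 10.93
position: [0.4868, 0.2849, 0.2095]
tool_rot: [-179.8, -0.1, 140.6]
contact_force: [1.8, -0.4, -0.3]
finger_gap: 0.0854
grip_force: 0.0
```

```bash
python3 - <<'E'
from workcell import *; from h import *
o=observe(); to(o,[.4818,.2836,.013],140.9); print(o["joint_pos"].round(1))
E
```

```text
pos [0.4868 0.2849 0.2095] rpy [-1.7985e+02 -6.0000e-02  1.4064e+02] F [ 1.8 -0.4 -0.3] gap 0.0854 t 10.93
shift [ 0.038 -0.048  2.62 ] twist z -0.0029
[-40.   25.    5.5 114.4  -3.6  40.9  18.3]
```

>>> play_rows(
  plan=[
    {"delta_pos":[0.038,-0.048,0.3],"twist":[0,0,0],"fingers":1},
    {"delta_pos":[0,0,0.4],"twist":[0,0,0],"fingers":1},
    {"delta_pos":[0,0,0.4],"twist":[0,0,0],"fingers":1},
    {"delta_pos":[0,0,0.2],"twist":[0,0,0],"fingers":1},
    {"delta_pos":[0,0,0],"twist":[0,0,0],"fingers":1},
    {"delta_pos":[0,0,0],"twist":[0,0,0],"fingers":1},
  ],
)

```text
time_s: 11.43
position: [0.4824, 0.2818, 0.112]
tool_rot: [-179.8, -0.1, 140.6]
contact_force: [0.1, -0.7, 1.2]
finger_gap: 0.0855
grip_force: 0.0
```

```bash
python3 - <<'E'
from workcell import *; from h import *
o=observe(); to(o,[.4818,.2836,.013],140.9)
E
```

```text
pos [0.4824 0.2818 0.112 ] rpy [-1.7979e+02 -7.0000e-02  1.4063e+02] F [ 0.1 -0.7  1.2] gap 0.0855 t 11.43
shift [0.02  0.018 1.32 ] twist z -0.003
```

>>> play_rows(
  plan=[
    {"delta_pos":[0.02,0.018,0.3],"twist":[-0.002,0,-0.003],"fingers":1},
    {"delta_pos":[0,0,0.3],"twist":[0,0,0],"fingers":1},
    {"delta_pos":[0,0,0.3],"twist":[0,0,0],"fingers":1},
    {"delta_pos":[0,0,0.25],"twist":[0,0,0],"fingers":1},
    {"delta_pos":[0,0,0.17],"twist":[0,0,0],"fingers":1},
    {"delta_pos":[0,0,0],"twist":[0,0,0],"fingers":1},
    {"delta_pos":[0,0,0],"twist":[0,0,0],"fingers":1},
  ],
)

```text
time_s: 12.02
position: [0.4835, 0.2847, 0.015]
tool_rot: [179.8, -0.0, 140.9]
contact_force: [0.5, -0.2, -0.1]
finger_gap: 0.0851
grip_force: 0.0
```

>>> play_rows(
  newtons=60,
  plan=[
    {"delta_pos":[0,0,0],"twist":[0,0,0],"fingers":0},
    {"delta_pos":[0,0,0],"twist":[0,0,0],"fingers":0},
    {"delta_pos":[0,0,0],"twist":[0,0,0],"fingers":0},
    {"delta_pos":[0,0,0],"twist":[0,0,0],"fingers":0},
    {"delta_pos":[0,0,0],"twist":[0,0,0],"fingers":0},
    {"delta_pos":[0,0,0],"twist":[0,0,0],"fingers":0},
    {"delta_pos":[0,0,0],"twist":[0,0,0],"fingers":0},
    {"delta_pos":[0,0,0],"twist":[0,0,0],"fingers":0},
  ],
)

```text
time_s: 12.68
position: [0.4836, 0.285, 0.0157]
tool_rot: [179.7, 0.0, 140.9]
contact_force: [-0.8, -1.0, 9.2]
finger_gap: 0.043
grip_force: 60.5
```

>>> play_rows(
  plan=[
    {"delta_pos":[0,0,-0.1],"twist":[0,0,0],"fingers":0},
    {"delta_pos":[0,0,-0.3],"twist":[0,0,0],"fingers":0},
    {"delta_pos":[0,0,-0.4],"twist":[0,0,0],"fingers":0},
    {"delta_pos":[0,0,-0.4],"twist":[0,0,0],"fingers":0},
    {"delta_pos":[0,0,-0.4],"twist":[0,0,0],"fingers":0},
    {"delta_pos":[0,0,-0.4],"twist":[0,0,0],"fingers":0},
    {"delta_pos":[0,0,-0.2],"twist":[0,0,-0.05],"fingers":0},
    {"delta_pos":[0,0,0],"twist":[0,0,-0.07],"fingers":0},
    {"delta_pos":[0,0,0],"twist":[0,0,-0.07],"fingers":0},
    {"delta_pos":[0,0,0],"twist":[0,0,-0.07],"fingers":0},
    {"delta_pos":[0,0,0],"twist":[0,0,-0.047],"fingers":0},
    {"delta_pos":[0,0,0],"twist":[0,0,0],"fingers":0},
  ],
)

```text
time_s: 13.68
position: [0.4826, 0.2839, 0.18]
tool_rot: [179.8, 0.1, 168.7]
contact_force: [-0.3, 0.1, -1.5]
finger_gap: 0.0428
grip_force: 61.9
```

```bash
cat >> h.py <<'E'
jy_=np.radians(-11.5);fx=np.array([np.cos(jy_),np.sin(jy_)]);fy=np.array([-fx[1],fx[0]]);J=np.array([.539,.0105])
def jig(x,y,z): return np.r_[J+x*fx+y*fy,z]
def jst(o):
    d=o["position"][:2]-J;f=o["contact_force"];print("jig tcp",(d@fx).round(4),(d@fy).round(4),"F jig",(f[:2]@fx).round(1),(f[:2]@fy).round(1),f[2].round(1),"grip",round(o["grip_force"],1),"M",np.round(o["moment"],2))
E
python3 - <<'E'
from workcell import *; from h import *
o=observe(); to(o,jig(.009,.008,.17),168.5); print(o["joint_pos"].round(1))
E
```

```text
pos [0.4826 0.2839 0.18  ] rpy [1.7984e+02 9.0000e-02 1.6872e+02] F [-0.3  0.1 -1.5] gap 0.0428 t 13.68
shift [-1.571 -3.322  0.127] twist z 0.0024
[-34.1  26.8  -3.  116.3   2.2  36.7  40.1]
```

>>> play_rows(
  plan=[
    {"delta_pos":[-0.157,-0.332,0.01],"twist":[0,0,0.002],"fingers":0},
    {"delta_pos":[-0.157,-0.332,0.01],"twist":[0,0,0],"fingers":0},
    {"delta_pos":[-0.157,-0.332,0.01],"twist":[0,0,0],"fingers":0},
    {"delta_pos":[-0.157,-0.332,0.01],"twist":[0,0,0],"fingers":0},
    {"delta_pos":[-0.157,-0.332,0.01],"twist":[0,0,0],"fingers":0},
    {"delta_pos":[-0.157,-0.332,0.01],"twist":[0,0,0],"fingers":0},
    {"delta_pos":[-0.157,-0.332,0.01],"twist":[0,0,0],"fingers":0},
    {"delta_pos":[-0.157,-0.332,0.01],"twist":[0,0,0],"fingers":0},
    {"delta_pos":[-0.157,-0.332,0.01],"twist":[0,0,0],"fingers":0},
    {"delta_pos":[-0.157,-0.332,0.01],"twist":[0,0,0],"fingers":0},
    {"delta_pos":[0,0,0],"twist":[0,0,0],"fingers":0},
    {"delta_pos":[0,0,0],"twist":[0,0,0],"fingers":0},
  ],
)

```text
time_s: 14.68
position: [0.548, 0.0147, 0.1716]
tool_rot: [179.9, 0.1, 168.0]
contact_force: [0.2, 0.4, -2.6]
finger_gap: 0.0429
grip_force: 61.9
```

```bash
python3 - <<'E'
from workcell import *; from h import *
o=observe(); to(o,jig(.009,.008,.115),168.5); print(o["joint_pos"].round(1)); jst(o)
g=get_image("top"); crop(g,280,400,170,250,6,"pics/t4.png")
E
```

```text
pos [0.548  0.0147 0.1716] rpy [1.7988e+02 8.0000e-02 1.6801e+02] F [ 0.2  0.4 -2.6] gap 0.0429 t 14.68
shift [-0.012  0.026  0.755] twist z -0.0054
[ -4.7  26.8  -3.7 118.1   2.8  35.   67.7]
jig tcp 0.008 0.0059 F jig 0.1 0.4 -2.6 grip 61.9 M [ 0.07 -0.01 -0.  ]
```

View pics/t4.png

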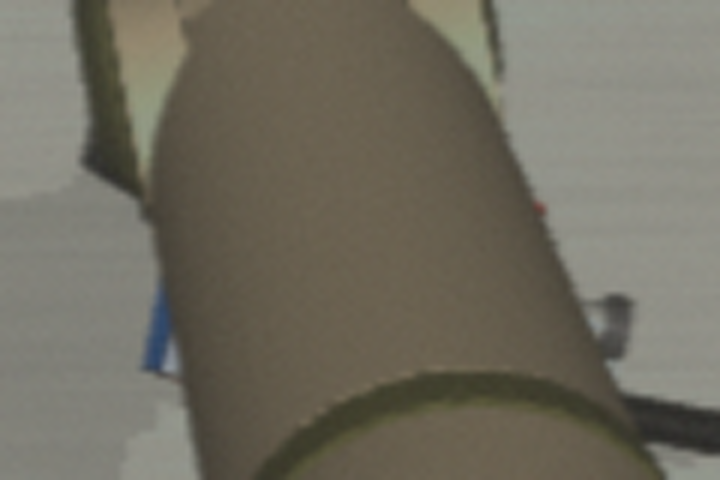

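The arm hides the jig in this view, so I lower by feel.

>>> play_rows(
  plan=[
    {"delta_pos":[-0.012,0.026,0.2],"twist":[0,0,-0.0054],"fingers":0},
    {"delta_pos":[0,0,0.2],"twist":[0,0,0],"fingers":0},
    {"delta_pos":[0,0,0.2],"twist":[0,0,0],"fingers":0},
    {"delta_pos":[0,0,0.13],"twist":[0,0,0],"fingers":0},
    {"delta_pos":[0,0,0.04],"twist":[0,0,0],"fingers":0},
    {"delta_pos":[0,0,0.03],"twist":[0,0,0],"fingers":0},
    {"delta_pos":[0,0,0],"twist":[0,0,0],"fingers":0},
  ],
)

```text
time_s: 15.32
position: [0.5495, 0.0191, 0.1115]
tool_rot: [179.8, 0.1, 168.9]
contact_force: [-0.1, 0.7, -2.3]
finger_gap: 0.043
grip_force: 62.0
```

```bash
python3 - <<'E'
from workcell import *; from h import *
o=observe(); to(o,jig(.017,.015,.1107),168.5); jst(o)
E
```

```text
pos [0.5495 0.0191 0.1115] rpy [1.7984e+02 8.0000e-02 1.6887e+02] F [-0.1  0.7 -2.3] gap 0.043 t 15.32
shift [-0.113  0.059  0.011] twist z 0.0042
jig tcp 0.0085 0.0105 F jig -0.3 0.6 -2.3 grip 62.0 M [-0.03 -0.   -0.01]
```

>>> play_rows(
  plan=[
    {"delta_pos":[0,0,0.02],"twist":[0,0,0.004],"fingers":0},
    {"delta_pos":[0,0,0.01],"twist":[0,0,0],"fingers":0},
    {"delta_pos":[0,0,0],"twist":[0,0,0],"fingers":0},
    {"delta_pos":[0,0,0],"twist":[0,0,0],"fingers":0},
  ],
)

```text
time_s: 15.65
position: [0.5499, 0.0188, 0.1107]
tool_rot: [179.8, 0.2, 168.5]
contact_force: [-1.6, 1.1, 7.3]
finger_gap: 0.043
grip_force: 63.2
```

```bash
python3 - <<'E'
from workcell import *; from h import *
o=observe(); to(o,jig(.017,.015,.1107),168.5); jst(o)
E
```

```text
pos [0.5499 0.0188 0.1107] rpy [179.8    0.18 168.47] F [-1.6  1.1  7.3] gap 0.043 t 15.65
shift [-0.106  0.062  0.   ] twist z -0.0004
jig tcp 0.009 0.0104 F jig -1.8 0.8 7.3 grip 63.2 M [0.18 0.62 0.03]
```

>>> play_rows(
  plan=[
    {"delta_pos":[0,0.02,-0.012],"twist":[0,0,0],"fingers":0},
    {"delta_pos":[0,0.02,0],"twist":[0,0,0],"fingers":0},
    {"delta_pos":[0,0.02,0],"twist":[0,0,0],"fingers":0},
    {"delta_pos":[0,0.02,0],"twist":[0,0,0],"fingers":0},
    {"delta_pos":[0,0,0],"twist":[0,0,0],"fingers":0},
  ],
)

```text
time_s: 16.07
position: [0.551, 0.024, 0.1107]
tool_rot: [179.9, 0.1, 168.4]
contact_force: [-0.8, -3.2, 6.5]
finger_gap: 0.043
grip_force: 63.1
```

```bash
python3 - <<'E'
from workcell import *; from h import *
o=observe(); to(o,jig(.017,.015,.1107),168.5); jst(o)
E
```

```text
pos [0.551  0.024  0.1107] rpy [1.7987e+02 1.4000e-01 1.6845e+02] F [-0.8 -3.2  6.5] gap 0.043 t 16.07
shift [-0.105 -0.008 -0.   ] twist z -0.0006
jig tcp 0.0091 0.0156 F jig -0.2 -3.3 6.5 grip 63.1 M [-0.49  0.28  0.02]
```

>>> play_rows(
  plan=[
    {"delta_pos":[0,0.02,0],"twist":[0,0,0],"fingers":0},
    {"delta_pos":[0,0.02,0],"twist":[0,0,0],"fingers":0},
    {"delta_pos":[0,0,0],"twist":[0,0,0],"fingers":0},
  ],
)

```text
time_s: 16.32
position: [0.5512, 0.025, 0.1107]
tool_rot: [180.0, 0.1, 168.4]
contact_force: [-2.1, -8.5, 8.1]
finger_gap: 0.0428
grip_force: 63.4
```

```bash
python3 - <<'E'
from workcell import *; from h import *
o=observe(); to(o,jig(.017,.015,.1107),168.5); jst(o)
E
```

```text
pos [0.5512 0.025  0.1107] rpy [1.7998e+02 1.1000e-01 1.6835e+02] F [-2.1 -8.5  8.1] gap 0.0428 t 16.32
shift [-0.105 -0.022  0.001] twist z -0.0017
jig tcp 0.0091 0.0167 F jig -0.4 -8.7 8.1 grip 63.4 M [-1.69  0.41  0.  ]
```

>>> play_rows(
  plan=[
    {"delta_pos":[-0.02,0,0],"twist":[0,0,0],"fingers":0},
    {"delta_pos":[-0.02,0,0],"twist":[0,0,0],"fingers":0},
    {"delta_pos":[-0.02,0,0],"twist":[0,0,0],"fingers":0},
    {"delta_pos":[-0.02,0,0],"twist":[0,0,0],"fingers":0},
    {"delta_pos":[-0.02,0,0],"twist":[0,0,0],"fingers":0},
    {"delta_pos":[-0.02,0,0],"twist":[0,0,0],"fingers":0},
    {"delta_pos":[0,0,0],"twist":[0,0,0],"fingers":0},
  ],
)

```text
time_s: 16.9
position: [0.556, 0.024, 0.1107]
tool_rot: [-179.9, -0.3, 168.4]
contact_force: [-14.4, -5.3, 21.2]
finger_gap: 0.0428
grip_force: 64.8
```

```bash
python3 - <<'E'
from workcell import *; from h import *
o=observe(); to(o,jig(.017,.015,.1107),168.5); jst(o)
E
```

```text
pos [0.556  0.024  0.1107] rpy [-179.95   -0.3   168.41] F [-14.4  -5.3  21.2] gap 0.0428 t 16.9
shift [-0.04  -0.022  0.   ] twist z -0.001
jig tcp 0.014 0.0166 F jig -13.1 -8.0 21.2 grip 64.8 M [-0.93  2.94  0.02]
```

>>> play_rows(
  plan=[
    {"delta_pos":[0,0,-0.02],"twist":[0,0,0],"fingers":0},
    {"delta_pos":[0,0,-0.015],"twist":[0,0,0],"fingers":0},
    {"delta_pos":[0,0,0],"twist":[0,0,0],"fingers":0},
    {"delta_pos":[0,0,0],"twist":[0,0,0],"fingers":0},
  ],
)

```text
time_s: 17.23
position: [0.558, 0.0236, 0.1123]
tool_rot: [-180.0, -0.1, 168.4]
contact_force: [-4.0, -6.4, -0.3]
finger_gap: 0.0432
grip_force: 62.3
```

```bash
python3 - <<'E'
from workcell import *; from h import *
o=observe(); to(o,jig(.017,.015,.1107),168.5); jst(o)
E
```

```text
pos [0.558  0.0236 0.1123] rpy [-1.7998e+02 -1.3000e-01  1.6839e+02] F [-4.  -6.4 -0.3] gap 0.0432 t 17.23
shift [-0.014 -0.022  0.021] twist z -0.0012
jig tcp 0.016 0.0167 F jig -2.7 -7.1 -0.3 grip 62.3 M [-1.37  0.9  -0.02]
```

>>> play_rows(
  plan=[
    {"delta_pos":[-0.015,0,0.006],"twist":[0,0,0],"fingers":0},
    {"delta_pos":[-0.015,0,0],"twist":[0,0,0],"fingers":0},
    {"delta_pos":[-0.015,0,0],"twist":[0,0,0],"fingers":0},
    {"delta_pos":[-0.015,0,0],"twist":[0,0,0],"fingers":0},
    {"delta_pos":[0,0,0],"twist":[0,0,0],"fingers":0},
    {"delta_pos":[0,0,0],"twist":[0,0,0],"fingers":0},
  ],
)

```text
time_s: 17.73
position: [0.5616, 0.0229, 0.1115]
tool_rot: [-180.0, -0.2, 168.4]
contact_force: [-6.5, -5.0, -0.6]
finger_gap: 0.0427
grip_force: 62.4
```

```bash
python3 - <<'E'
from workcell import *; from h import *
o=observe(); to(o,jig(.017,.015,.1107),168.5); jst(o)
E
```

```text
pos [0.5616 0.0229 0.1115] rpy [-179.97   -0.22  168.39] F [-6.5 -5.  -0.6] gap 0.0427 t 17.73
shift [ 0.036 -0.022  0.011] twist z -0.0013
jig tcp 0.0197 0.0167 F jig -5.4 -6.2 -0.6 grip 62.4 M [-1.26  1.32 -0.02]
```

>>> play_rows(
  plan=[
    {"delta_pos":[-0.015,0,0],"twist":[0,0,0],"fingers":0},
    {"delta_pos":[-0.015,0,0],"twist":[0,0,0],"fingers":0},
    {"delta_pos":[0,0,0],"twist":[0,0,0],"fingers":0},
    {"delta_pos":[0,0,0],"twist":[0,0,0],"fingers":0},
  ],
)

```text
time_s: 18.07
position: [0.5617, 0.0229, 0.1115]
tool_rot: [-179.9, -0.4, 168.4]
contact_force: [-12.6, -2.7, 5.3]
finger_gap: 0.0428
grip_force: 63.2
```

```bash
python3 - <<'E'
from workcell import *; from h import *
o=observe(); to(o,jig(.017,.015,.1107),168.5); jst(o)
E
```

```text
pos [0.5617 0.0229 0.1115] rpy [-179.93   -0.43  168.41] F [-12.6  -2.7   5.3] gap 0.0428 t 18.07
shift [ 0.038 -0.022  0.011] twist z -0.001
jig tcp 0.0198 0.0167 F jig -11.8 -5.1 5.3 grip 63.2 M [-0.79  2.64 -0.17]
```

>>> play_rows(
  plan=[
    {"delta_pos":[0,0.015,0.006],"twist":[0,0,0],"fingers":0},
    {"delta_pos":[0,0.015,0.004],"twist":[0,0,0],"fingers":0},
    {"delta_pos":[0,0,0],"twist":[0,0,0],"fingers":0},
    {"delta_pos":[0,0,0],"twist":[0,0,0],"fingers":0},
    {"delta_pos":[0,0,0],"twist":[0,0,0],"fingers":0},
    {"delta_pos":[0,0,0],"twist":[0,0,0],"fingers":0},
  ],
)

```text
time_s: 18.57
position: [0.5618, 0.023, 0.111]
tool_rot: [-179.8, -0.4, 168.3]
contact_force: [-14.4, -9.6, 10.4]
finger_gap: 0.043
grip_force: 63.6
```

```bash
python3 - <<'E'
from workcell import *; from h import *
o=observe(); to(o,jig(.017,.015,.1107),168.5); jst(o)
g=get_image("scene"); crop(g,270,380,110,230,5,"pics/s5.png")
E
```

```text
pos [0.5618 0.023  0.111 ] rpy [-179.8    -0.44  168.34] F [-14.4  -9.6  10.4] gap 0.043 t 18.57
shift [ 0.037 -0.023  0.005] twist z -0.0018
jig tcp 0.0198 0.0167 F jig -12.2 -12.3 10.4 grip 63.6 M [-2.18  3.    0.02]
```

View pics/s5.png

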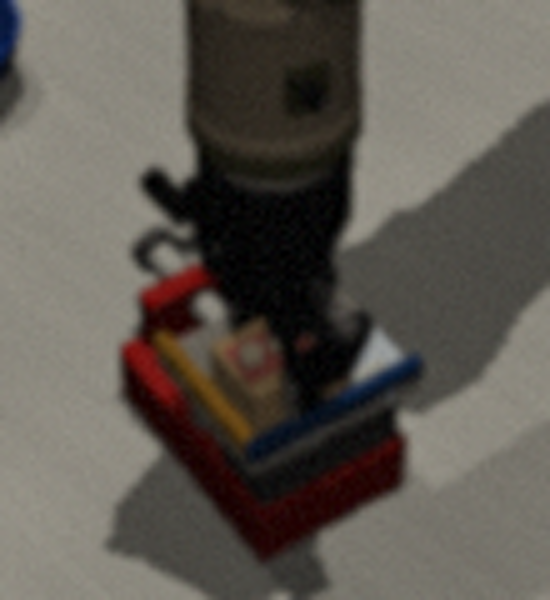

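>>> play_rows(
  plan=[
    {"delta_pos":[-0.015,0,-0.008],"twist":[0,0,0],"fingers":0},
    {"delta_pos":[-0.015,0,-0.006],"twist":[0,0,0],"fingers":0},
    {"delta_pos":[0,0,0],"twist":[0,0,0],"fingers":0},
    {"delta_pos":[0,0,0],"twist":[0,0,0],"fingers":0},
    {"delta_pos":[0,0,0],"twist":[0,0,0],"fingers":0},
    {"delta_pos":[0,0,0],"twist":[0,0,0],"fingers":0},
  ],
)

```text
time_s: 19.12
position: [0.5618, 0.0229, 0.1111]
tool_rot: [-179.8, -0.7, 168.4]
contact_force: [-18.0, -8.6, 5.6]
finger_gap: 0.0431
grip_force: 63.1
```

```bash
python3 - <<'E'
from workcell import *; from h import *
o=observe(); to(o,jig(.017,.015,.1107),168.5); jst(o)
E
```

```text
pos [0.5618 0.0229 0.1111] rpy [-179.75   -0.69  168.36] F [-18.   -8.6   5.6] gap 0.0431 t 19.12
shift [ 0.038 -0.023  0.006] twist z -0.0016
jig tcp 0.0199 0.0167 F jig -16.0 -12.1 5.6 grip 63.1 M [-1.72  3.78 -0.07]
```

```bash
python3 -c "
from workcell import *
print(job_done())"
```

```text
the job is handed in; nothing more can be done
None
```

I handed the job in with the vise wound to about 4.7 rad and the cast held in the corner, reading about 16 N towards the yellow stop and 12 N towards the blue (friction included). Contact with both stops is inferred from these forces and the cast no longer moving, since the arm hid that corner from the top camera, and no verdict was returned.

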